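White-calibrate the reflectance meter

TASK

Do the white reading on the bench reflectance meter: gently set the white reference block (the flat one with the finger ridge, not the tall light trap) into the nest on the meter's top, cut corner to the keyed corner, fully down and flat, and let go of it. Only then, with the port covered, pull the spring-return shutter handle out of the meter's side until its line meets the engraved line on the guide rails, and keep it there: the program finishes still holding the shutter at the line. Leave the light trap, the glass dish and the small beaker where they are.

Things in the scene. Friction and masses are not known exactly. Their poses are not given: they have to be found in the camera images.
- meter: the bench reflectance meter: white housing 170 mm deep (x) by 200 mm wide (y), flat deck 54 mm above the bench, sloped display panel on its -x side, shutter slide on its +y side. Fixed, but its place and yaw differ from run to run. Origin: centre of the underside, z up.
- tile: the white reference block (loose, 0.13 to 0.25 kg): flat plate 66 (x) by 54 (y) by 12 mm thick, white ceramic below, aluminium back, its +x +y corner cut at 45 degrees (14 mm legs). On the back a black finger ridge along x, centred: 44 mm long, 12 mm thick (y), from 12 to 40 mm above the underside. Lies ridge up. Origin: centre of the underside.
- tile_centre (a point): centre of the reference block, half-way up: 20 mm above its underside, within the ridge; axes as the block's
- nest (a point): centre of the nest's flat floor on the deck, with the round port in it; axes as the meter's. Aluminium frame, inside 69 (x) by 57 mm (y), 1.5 mm to spare on each side of the block; walls 8 mm thick, 9 mm high, upper 4 mm bevelled 45 degrees as lead-in. A dark steel key, 5.5 mm high, fills its +x +y corner: the block seats only with its axes along these. Seated, its underside lies on this point.
- shutter_grip (a point): grip point on the shutter handle, an upright black plate 32 mm wide (meter's x), 12 mm thick (y), from 47 to 87 mm above the bench; this point is 68 mm above it. Moves with the slide, out along the meter's +y. Shut, the plate is 49 mm clear of the housing. Below it the slide's foot (52 by 12 mm, top at 47 mm, line across its middle) and guide rails (top at 41 mm, 68 mm overall).
- index_mark (a point): the engraved index line across both guide rails of the shutter slide, at mid width: the handle's line (the middle of its thickness) must stand level with it along the meter's y; the aperture in the shutter blade is then under the port, and beyond it the port is blanked again
- shutter (a joint): travel of the shutter slide in m: 0 shut (where its spring keeps it), 0.025 at the engraved line, 0.042 at the outer stop. The spring pulls it shut with about 4 N when shut and 7 N at the line; it returns at once when let go.
- light_trap_centre (a point): the light trap, a bystander: same size of foot plate as the block, but with a black can of 46 mm diameter on it, 66 mm tall in all; this point is 33 mm above its underside. Loose; it and the reference block may stand in either of the two places beside the meter.
- petri_dish: flat glass dish, a bystander: 81 mm across, 15 mm high; origin at the centre of its underside
- beaker_50: small glass beaker, a bystander: 50 mm across, 61 mm high; origin at the centre of its underside
Not all that is in view belongs to the job. Leave any brown or green look-alike of the tile alone.

How it is judged:
By the outcome, as a careful person would: the job done as asked, in the order asked, and still so for the second after the job is handed in, while the arm keeps its last pose, push and grip.
It also fails if it takes over 58 s, if anything falls off the work surface, if the arm or the gripper's body presses on something with over 40 N, if the wrist force passes 120 N, or if a joint passes its speed limit or range.

ROBOT

A 7-joint arm with a two-finger parallel gripper is mounted at the origin on a cart in front of the work surface, level with it; the furniture and walls round the work are solid. World frame = base frame: x ahead of the robot, y to its left, z up, the work surface at z = 0. Lengths are in mm, angles in rad, forces in N, time in s.
With the tool pointing down it reaches from about 400 to 875 mm from the base axis. Payload 6.5 kg.
Tool frame: the origin (TCP) lies on the mounting face of the last link; the fingertips stand 173 mm ahead of it and the grasp point (between the pads) lies 155 mm ahead of it; z points along the fingers, y is the line along which they close (so a half turn about z gives the same grasp; the last joint's range is limited). The gripper opens to 85 mm and grips with 20 to 120 N. Pads are 22 mm wide; open, the fingers measure 114 mm over their backs; the gripper's body (76 mm by 85 mm) begins 54 mm behind the grasp point. The pads swing forward as they close: fully open they stand 13 mm farther back than shut.
Start: joints at [-1.207, 0.536, -0.004, 1.538, 0.003, 1.067, -0.071], TCP at [270.838, 590.878, 404.69] pointing down, gripper open.
Joint ranges: [-2.7, 2.7], [-0.37, 2.16], [-1.27, 1.26], [0.24, 2.4], [-1.31, 4.45], [0.19, 1.91], [-2.76, 2.76]. Speed limits (rad/s): [2.39, 2.39, 3.14, 3.14, 3.14, 3.14, 3.14].

INTERFACE

Orientations are given as a unit quaternion [x, y, z, w].
In Python, from cell import robot gives the robot as it stands. Calls block until the motion is done:
- robot.movep(position, orientation): joint-space move of the TCP to a pose.
- robot.move_linear(position, feed=150, attitude=None, guard=None): straight line of the TCP; attitude=None keeps the orientation; feed is the mean speed in mm/s. With guard (N) it stops when the force on the tool has changed by that much, and returns True; else False.
- robot.set_joints(angles): joint-space move.
- robot.set_gripper(opening): opening from 0.0 (shut) to 1.0 (fully open); the grip force is fixed at half the most; returns when the fingers have stopped.
- robot.dwell(seconds).
- robot.solve_ik(position, orientation): joint angles nearest the present ones, or None.
- robot.read_camera(name): name is "side" or "top"; returns a dict with "img" (384x512x3 uint8, blue, green, red), "range_z" (384x512 float32, mm along the optical axis (not along the pixel's ray), 0 where there is no reading), "mtx" (3x3 intrinsics, pixels), "R" (3x3) and "t" (3): a world point X has camera coordinates R X + t. Camera axes: x right, y down, z forward; pixel columns grow to the right and rows downward; lengths in mm; the calibration is good to about 2 mm. A picture is of the moment at which its call begins.
A pose or a line that the arm cannot do raises robot.PlanningError and nothing moves.
- robot.finish_job(): hands the job in; it is judged then, once.
Trained networks look in a picture, given as the dict that the camera call returned (one of the last four; its "shot" number tells which), for a name from the list of things; names that differ only in an ending like _2 or _b are one class to them, and where a whole thing is asked for, a point or a joint stands for the part that bears it (a point fixed in the world has none). Each returns a list of dicts, best first, with "confidence" (0 to 1); they miss things now and then, are a little off and sometimes report something else, mostly with a low value. They report only what shows in the picture. A call takes as long as a camera call. They do not tell look-alikes from the thing itself.
- robot.regions_of(name, picture): "pixels" (384x512 bool, what is visible of it) and "box" ([left, top, right, bottom] in pixels, round what is visible of it).
- robot.pinpoint(name, picture): "uv" ([column, row] in pixels: a listed point, or the origin of a listed thing).
Readings, each from a call of its own:
- robot.read_clock(): time.
- robot.read_q(): joint angles.
- robot.read_qd(): joint speeds.
- robot.read_tau(): joint torques, N m.
- robot.read_position(): TCP position.
- robot.read_eef_rot(): TCP orientation.
- robot.read_wrist_force(): force on the tool from outside, world axes, zero at the start.
- robot.read_torque(): the same for the moment, N m.
- robot.read_finger_gap(): opening from 0.0 (shut) to 1.0 (fully open).
- robot.read_gripper_force(): force on a finger pad.
Only numpy, scipy, OpenCV 4.12 (cv2) and the standard library are available. Lean on these libraries where they do the work, as an engineer would, in place of code of your own. Each camera call takes 0.05 s, during which the arm holds its last target. There are 200 camera calls.

## Working session

There is one attempt and no reset: what is moved stays moved. The work goes in short steps, each a Python script; the robot and the scene stay as the last script left them, time stands still between calls to the robot, and variables do not carry over. Pictures are saved under pics/ and viewed, at most 10 in all, crops included, and the job is handed in when it is done.

```bash
mkdir -p pics; ls; cat > h.py <<'E'
import numpy as np, cv2
from cell import robot
def world(p,uv,z=None):
    """pixel -> world, by depth (z None) or on plane z"""
    u,v=uv; K=p["mtx"]; R=p["R"]; t=p["t"]
    ray=np.linalg.inv(K)@[u,v,1.]
    if z is None:
        d=p["range_z"][int(round(v)),int(round(u))]
        return R.T@(ray*d-t)
    c=-R.T@t; w=R.T@ray
    return c+w*(z-c[2])/w[2]
def cloud(p):
    d=p["range_z"]; v,u=np.indices(d.shape)
    c=np.stack([u,v,np.ones_like(u)],-1)@np.linalg.inv(p["mtx"]).T*d[...,None]
    w=(c-p["t"])@p["R"]; w[d<=0]=np.nan
    return w
E
python3 - <<'E'
from h import *
for n in ("top","side"):
    p=robot.read_camera(n); cv2.imwrite(f"pics/{n}0.png",p["img"])
    print(n,"cam at",(-p["R"].T@p["t"]).round(),p["mtx"][0,0].round())
    for k,z in dict(tile_centre=20,nest=54,shutter_grip=68,index_mark=41,light_trap_centre=33,petri_dish=0,beaker_50=0,meter=0).items():
        for r in robot.pinpoint(k,p)[:3]:
            print(k,round(r["confidence"],2),np.round(r["uv"]),world(p,r["uv"],z).round(1),world(p,r["uv"]).round(1))
print(robot.read_clock(),robot.read_eef_rot())
E
```

```text
pics
top cam at [ 397.  -37. 1087.] 349.0
tile_centre 0.78 [299. 205.] [ 507.7 -145.3   20. ] [ 505.6 -143.3   40.5]
tile_centre 0.61 [290. 246.] [ 382.9 -112.4   20. ] [ 383.1 -111.1   38.4]
tile_centre 0.55 [328. 236.] [ 409.3 -226.3   20. ] [ 409.1 -223.    39. ]
nest 0.74 [222. 218.] [470.3  87.2  54. ] [470.4  87.4  52.1]
shutter_grip 0.71 [168. 210.] [498.2 244.4  68. ] [497.1 241.2  79.4]
index_mark 0.66 [159. 212.] [496.9 279.4  41. ] [497.9 282.6  30.6]
light_trap_centre 0.89 [339. 187.] [ 557.4 -267.9   33. ] [ 560.8 -272.7   11.2]
petri_dish 0.86 [166. 258.] [358.6 269.9   0. ] [3.586e+02 2.698e+02 2.000e-01]
petri_dish 0.5 [336. 154.] [ 669.8 -271.5    0. ] [ 660.8 -263.8   35.8]
beaker_50 0.61 [337. 154.] [ 668.8 -273.1    0. ] [ 660.  -265.4   35.1]
meter 0.81 [222. 219.] [472.6  94.3   0. ] [468.8  87.7  54.9]
side cam at [ 555. -866.  501.] 383.0
tile_centre 0.81 [195. 253.] [ 409.4 -226.7   20. ] [ 409.8 -228.8   21.6]
tile_centre 0.65 [192. 224.] [ 380.2 -114.7   20. ] [ 381.3 -119.5   23. ]
tile_centre 0.59 [245. 230.] [ 506.2 -129.2   20. ] [ 507.8 -153.    35.6]
nest 0.78 [245. 172.] [485.2 116.5  54. ] [485.4 114.4  55. ]
shutter_grip 0.61 [250. 148.] [490.8 268.2  68. ] [492.5 239.3  79. ]
index_mark 0.56 [253. 154.] [499.3 285.3  41. ] [501.3 244.1  57.5]
light_trap_centre 0.82 [261. 260.] [ 546.5 -255.6   33. ] [ 546.9 -285.3   55.8]
petri_dish 0.59 [208. 168.] [355.8 256.7   0. ] [359.3 236.6   9. ]
beaker_50 0.8 [325. 282.] [ 674.1 -271.3   -0. ] [ 671.3 -285.    11.6]
beaker_50 0.27 [244. 174.] [476.1 223.    0. ] [484.6 106.8  53.4]
meter 0.86 [237. 192.] [465.   94.9   0. ] [474.4  -5.   52. ]
0.9 [ 2.13192709e-01  9.77010168e-01 -8.71824393e-06  9.68316222e-06]
```

```bash
python3 - <<'E'
import cv2,numpy as np
a=cv2.imread("pics/top0.png")[130:290,130:370]; cv2.imwrite("pics/top0c.png",cv2.resize(a,(800,533),interpolation=cv2.INTER_CUBIC))
b=cv2.imread("pics/side0.png")[120:320,150:390]; cv2.imwrite("pics/side0c.png",cv2.resize(b,(720,600),interpolation=cv2.INTER_CUBIC))
E
```

```text
(no output)
```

View pics/top0c.png

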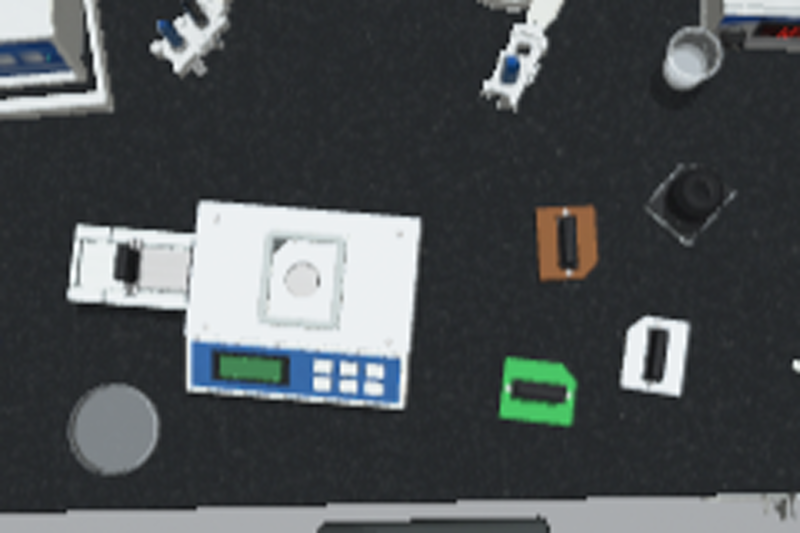

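View pics/side0c.png

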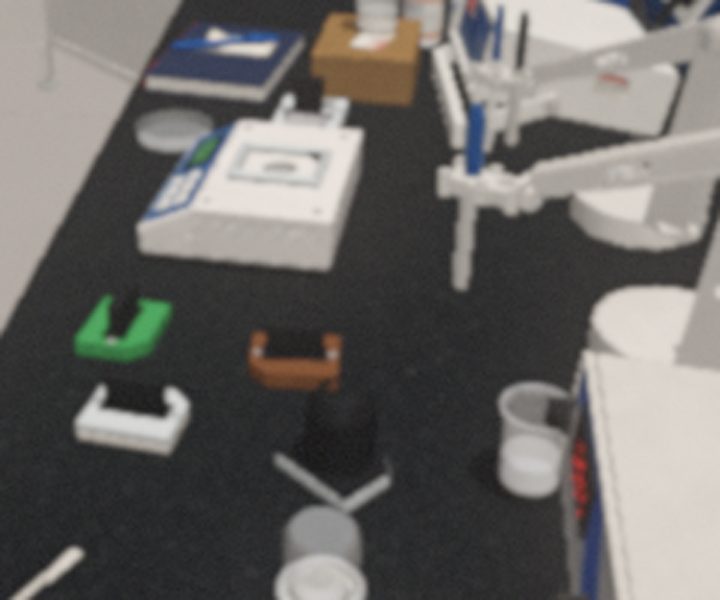

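The top view shows three ridge blocks: white (328,236), brown (299,205) and green (290,246). White matches the reference block, with its cut corner to +x+y. The light trap is at (339,187). The nest's port is near (221,214), so pinpoint was about 4 px off there, and I'll fit it from averaged images and depth.

```bash
python3 - <<'E'
from h import *
ps=[robot.read_camera("top") for _ in range(8)]
p=dict(ps[-1]); im=np.mean([q["img"] for q in ps],0)
D=np.stack([q["range_z"] for q in ps]); D[D<=0]=np.nan; p["range_z"]=np.nan_to_num(np.nanmedian(D,0))
np.savez("top.npz",im=im,**{k:p[k] for k in("range_z","mtx","R","t")})
W=cloud(p)
def rect(m,name):
    q=W[m]; r=cv2.minAreaRect(q[:,:2].astype(np.float32)); print(name,m.sum(),np.round(r[0],1),np.round(r[1],1),round(r[2],1),"z",np.median(q[:,2]).round(1),"mean",q.mean(0).round(1))
X,Y,Z=W[...,0],W[...,1],W[...,2]
g=im.mean(2)
near=lambda x,y,r:(np.hypot(X-x,Y-y)<r)
rect(near(409,-225,50)&(Z>6),"tile all"); rect(near(409,-225,50)&(Z>28),"ridge"); rect(near(409,-225,50)&(g>140),"tile white")
rect((abs(X-470)<130)&(abs(Y-87)<112)&(Z>48),"deck")
rect(near(480,87,70)&(Z>59),"frame")
rect(near(497,243,30)&(Z>70),"handle")
rect((abs(X-497)<50)&(Y>200)&(Y<310)&(Z>25)&(Z<60),"rails")
def big(im,name,c0,c1,r0,r1,s):
    a=np.clip(im[r0:r1,c0:c1],0,255).astype(np.uint8); cv2.imwrite(name,cv2.resize(a,None,fx=s,fy=s,interpolation=cv2.INTER_CUBIC))
big(np.clip((im-110)*1.7,0,255),"pics/meter.png",145,265,180,260,6.6)
big(im,"pics/tile.png",305,355,212,262,10)
E
```

```text
tile all 383 [ 411.4 -223.2] [53.8 66. ] 79.5 z 12.4 mean [ 410.3 -222.4   16.8]
ridge 64 [ 411.2 -223.2] [12.  40.4] 79.4 z 39.5 mean [ 411.6 -222.4   38.8]
tile white 297 [ 409.9 -224.8] [57.2 67.8] 79.3 z 12.0 mean [ 408.9 -224.    11.4]
deck 3055 [477.7  96. ] [202.5 143.5] 83.7 z 54.1 mean [479.4  94.3  54.3]
frame 246 [486.3  93.8] [72.7 84.7] 83.7 z 61.1 mean [488.   93.9  61.1]
handle 58 [503.2 247.2] [11.3 30.3] 81.8 z 85.7 mean [502.8 245.8  83.9]
rails 712 [503.8 251.8] [107.8  67.9] 83.6 z 41.1 mean [502.9 252.7  40.1]
```

View pics/meter.png

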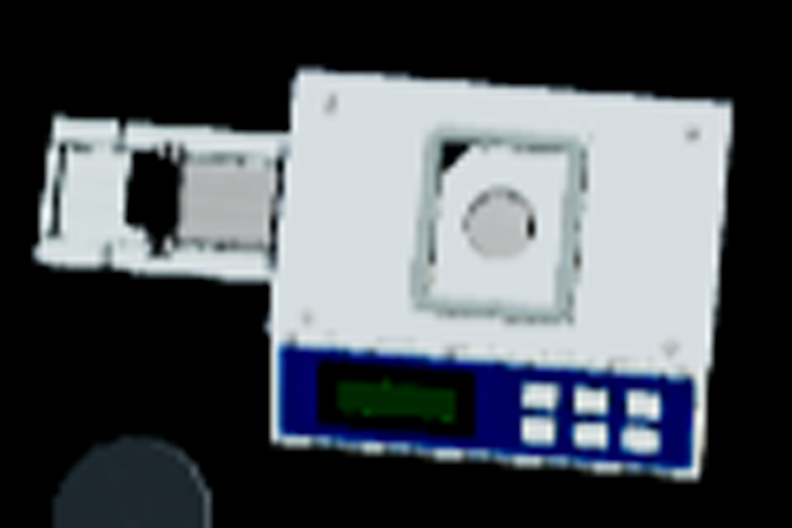

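View pics/tile.png

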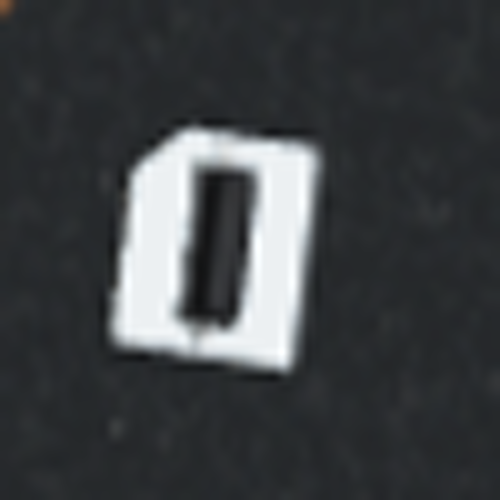

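```bash
cat >> h.py <<'E'
def q(deg): a=np.radians(deg)/2; return [np.cos(a),np.sin(a),0,0]
TY,MY=-10.5,-6.3
T=np.array([411,-223.5]); N=np.array([486.3,93.8]); H=np.array([503.2,247.0])
my=np.array([-np.sin(np.radians(MY)),np.cos(np.radians(MY))])
E
python3 - <<'E'
from h import *
for nm,xy,z,y in(("T",T,187,TY),("Tup",T,330,TY),("N",N,241,MY),("Nup",N,330,MY),("H",H,225,MY),("H2",H,225,MY+180),("Hup2",H,330,MY+180)):
    s=robot.solve_ik([*xy,z],q(y)); print(nm,None if s is None else np.round(s,2))
robot.movep([*T,330],q(TY)); print(robot.read_clock())
robot.move_linear([*T,187],feed=120,guard=15); print(robot.read_position(),robot.read_wrist_force())
robot.set_gripper(0.0); print("gap",robot.read_finger_gap(),robot.read_gripper_force())
robot.move_linear([*T,330],feed=150)
print("gap",robot.read_finger_gap(),robot.read_gripper_force(),robot.read_wrist_force(),robot.read_clock())
p=robot.read_camera("side"); cv2.imwrite("pics/lift.png",cv2.resize(p["img"][100:320,80:330],None,fx=2.7,fy=2.7,interpolation=cv2.INTER_CUBIC))
E
```

```text
T [ 0.19  0.64  0.26  2.14 -0.38  0.41 -1.  ]
Tup [-0.21  0.43  0.76  2.1  -0.42  0.77 -0.94]
N [-0.69  0.6   0.52  2.07 -0.52  0.6  -1.49]
Nup [-0.83  0.46  0.7   2.04 -0.41  0.79 -1.57]
H [-0.93  0.72  0.54  1.91 -0.57  0.67 -1.72]
H2 [-0.53  0.64 -0.01  1.89  0.01  0.61  0.92]
Hup2 [-0.55  0.48  0.02  1.84 -0.01  0.82  0.94]
4.2167
[ 411.25923708 -223.64315352  187.49206607] [-0.41158251 -0.29019143 -0.10571891]
gap 0.12585465955768044 58.88530611991882
gap 0.12978426510981803 58.37538957595825 [-1.10229583e-03 -1.92196355e-01 -2.93956960e+00] 7.325
```

View pics/lift.png

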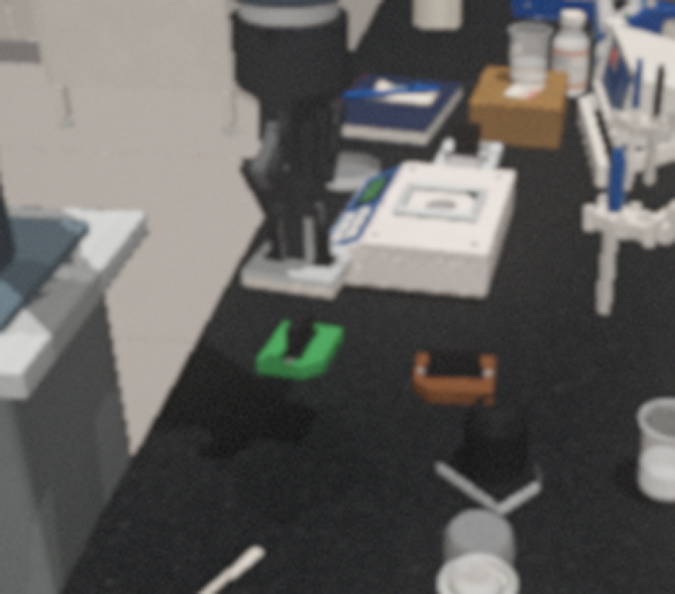

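The white block is held level, with the ridge between the pads. Next I'll place it.

```bash
python3 - <<'E'
from h import *
robot.movep([*N,330],q(MY)); 
robot.move_linear([*N,262],feed=100,guard=15)
robot.dwell(0.2); f0=robot.read_wrist_force()
hit=robot.move_linear([*N,240],feed=20,guard=8)
print(hit,robot.read_position().round(2) if hasattr(robot.read_position(),'round') else robot.read_position(),np.subtract(robot.read_wrist_force(),f0).round(1),robot.read_torque(),robot.read_finger_gap(),robot.read_clock())
p=robot.read_camera("side"); cv2.imwrite("pics/place.png",cv2.resize(p["img"][100:230,150:320],None,fx=4,fy=4,interpolation=cv2.INTER_CUBIC))
E
```

```text
True [486.26  93.74 241.24] [-0.7  1.1  7.9] [0.09983838 0.10728454 0.0177883 ] 0.12662157823814074 10.6083
```

View pics/place.png

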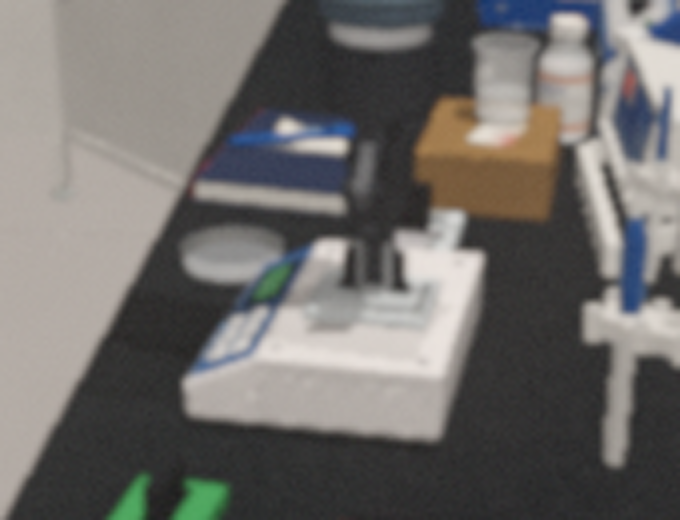

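```bash
python3 - <<'E'
from h import *
robot.set_gripper(0.45)
robot.move_linear([*N,335],feed=150)
robot.movep([*H,335],q(MY+180))
ps=[robot.read_camera("top") for _ in range(3)]; ps2=[robot.read_camera("side")]
p=dict(ps[-1]); p["range_z"]=np.median([a["range_z"] for a in ps],0)
W=cloud(p);X,Y,Z=np.moveaxis(W,-1,0)
for n,lo,hi in(("plate",64,75),("frame",58,64),("ridge",86,100)):
    m=(np.hypot(X-486,Y-94)<48)&(Z>lo)&(Z<hi); qn=W[m]
    if m.sum()>5:
        r=cv2.minAreaRect(qn[:,:2].astype(np.float32)); A=np.c_[qn[:,:2]-N,np.ones(len(qn))]
        print(n,m.sum(),np.round(r[0],1),np.round(r[1],1),round(r[2],1),"z",np.median(qn[:,2]).round(1),"plane",np.linalg.lstsq(A,qn[:,2],rcond=None)[0].round(4))
cv2.imwrite("pics/seat.png",cv2.resize(np.hstack([p["img"][170:260,140:270],ps2[0]["img"][120:210,180:310]]),None,fx=3,fy=3,interpolation=cv2.INTER_CUBIC)); print(robot.read_clock(),robot.read_finger_gap())
E
```

```text
plate 317 [484.7  93.1] [58.9 74.2] 89.3 z 66.1 plane [-1.30000e-03 -4.20000e-03  6.63202e+01]
frame 246 [486.2  93.7] [72.8 84.8] 83.5 z 61.1 plane [-5.50000e-03  1.90000e-03  6.11256e+01]
ridge 66 [486.4  93.6] [11.9 41.3] 83.6 z 93.4 plane [1.82000e-02 1.24500e-01 9.32827e+01]
14.1167 0.44669461844180486
```

View pics/seat.png

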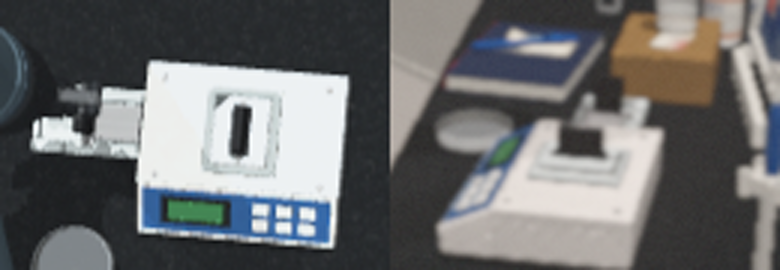

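The plate is flat at z = 66 (54+12) and the ridge centre matches the frame centre, so the block is seated and released. Next is the shutter.

```bash
python3 - <<'E'
from h import *
d=np.load("top.npz"); p={k:d[k] for k in d.files}
m=(world(p,(163.0,200.2),41)+world(p,(161.2,218.2),41))[:2]/2
print("index-H along y",(m-H)@my)
robot.move_linear([*H,226],feed=100,guard=12)
print(robot.read_position().round(1),np.round(robot.read_wrist_force(),1))
robot.set_gripper(0.0); robot.dwell(0.3)
P=np.array(robot.read_position()); f0=np.array(robot.read_wrist_force()); print("gap",robot.read_finger_gap(),robot.read_gripper_force(),"f along y",f0[:2]@my)
# seek the inner stop gently
G=P.copy(); G[:2]-=6*my
hit=robot.move_linear(G,feed=8,guard=10); Q=np.array(robot.read_position())
print("stop",hit,(Q[:2]-H)@my,np.array(robot.read_wrist_force())[:2]@my,robot.read_clock())
E
```

```text
index-H along y 24.28058241582166
[503.5 247.1 226.6] [-0.8  0.1 -0.3]
gap 0.13019219981940539 60.90058922767639 f along y 1.5705350894139944
stop True 0.052292190072131414 1.3471770786834236 16.4083
```

```bash
python3 - <<'E'
from h import *
P=np.array(robot.read_position()); G=P.copy(); G[:2]=H+25.0*my
robot.move_linear(G,feed=20); robot.dwell(0.4)
Q=np.array(robot.read_position()); print("travel",(Q[:2]-H)@my,"fy",np.array(robot.read_wrist_force())[:2]@my,robot.read_finger_gap(),robot.read_gripper_force(),robot.read_clock())
p=robot.read_camera("top"); s=robot.read_camera("side")
W=cloud(p);X,Y,Z=np.moveaxis(W,-1,0)
m=(np.hypot(X-486,Y-94)<48)&(Z>64)&(Z<72); print("plate z",np.median(Z[m]))
cv2.imwrite("pics/line.png",cv2.resize(np.hstack([p["img"][185:235,140:220],s["img"][130:180,205:285]]),None,fx=5,fy=5,interpolation=cv2.INTER_CUBIC))
E
```

```text
travel 22.768643901280768 fy -6.645142350159427 0.13503680468470275 61.692084074020386 18.1833
plate z 66.39448468516062
```

View pics/line.png

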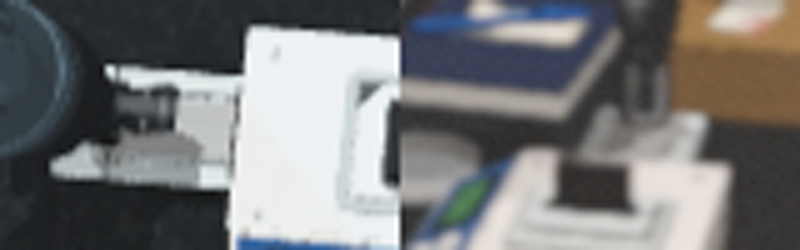

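```bash
python3 - <<'E'
from h import *
P=np.array(robot.read_position()); c=25.0
for _ in range(3):
    e=25.0-(np.array(robot.read_position())[:2]-H)@my
    if abs(e)<0.3: break
    c+=e; G=P.copy(); G[:2]=H+c*my; G[2]=226
    robot.move_linear(G,feed=15); robot.dwell(0.5)
    Q=np.array(robot.read_position()); print(c,"travel",(Q[:2]-H)@my,Q[2],"fy",np.array(robot.read_wrist_force())[:2]@my)
robot.dwell(0.5)
Q=np.array(robot.read_position()); print((Q[:2]-H)@my,(Q[:2]-H)@[my[1],-my[0]],Q[2],robot.read_clock(),robot.read_gripper_force())
s=[robot.read_camera("side") for _ in range(6)]; t=[robot.read_camera("top") for _ in range(6)]
a=np.mean([x["img"] for x in s],0)[140:170,215:275]; b=np.mean([x["img"] for x in t],0)[192:222,145:205]
cv2.imwrite("pics/line2.png",cv2.resize(np.vstack([b,a]).astype(np.uint8),None,fx=10,fy=10,interpolation=cv2.INTER_CUBIC))
E
```

```text
27.241422243253563 travel 25.36686011131784 226.51281032875679 fy -6.549795884991583
26.874562131935722 travel 24.95323394897552 226.52061928779398 fy -7.089643762140733
24.947353595629313 0.27638437494904017 226.52387565547943 20.3417 62.53086447715759
```

View pics/line2.png

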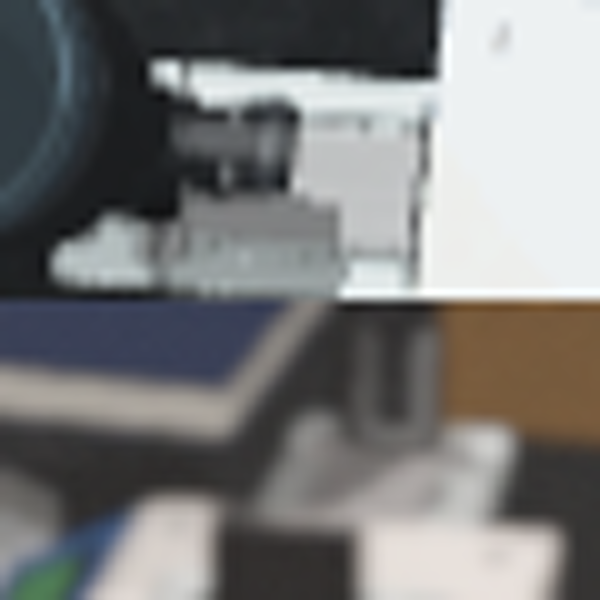

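The line itself is hidden by the gripper. The measured travel is 24.95 mm, and the 7.1 N spring force matches the value given for the line. The block is still seated.

```bash
python3 -c "
from h import *
print((np.array(robot.read_position())[:2]-H)@my, robot.finish_job())"
```

```text
the job is handed in; nothing more can be done
24.937540489090782 None
```

I've handed in the job: the white block is seated flat in the nest and released, and the gripper is holding the shutter at 24.9 mm of the 25 mm travel, judged by arm position and spring force because the gripper hid the line.

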